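Open an oil filter module and catch its sprung cap

TASK

Open the oil filter module on the bench: unscrew its black cap by the hexagon, following it by feel as it climbs so that the thread is never forced. The filter inside is on a spring and pops the cap off once the thread has let go, so before every fresh grip feel whether the thread still holds, and when it does not, keep hold of the cap, draw it straight out and let go of it only when it stands upright on the floor of the empty blue bin. Leave the bin and the other things on the bench where they are.

Things in the scene. Friction and masses are not known exactly. Their poses are not given: they have to be found in the camera images.
- cap: Black plastic screw cap, 64 mm tall, 90-160 g, screwed into the module, already cracked loose. From below: round spigot, 54 mm across (61 over its thread), 30 mm long; fluted collar 75 mm across, 10 mm thick; hexagon 24 mm tall to grip. Origin: centre of the spigot's lower end (collar top at 40 mm). z up, along the thread axis. The spring lifts it with 8 N at first, 5 N as it comes free.
- hex_top (a point): Centre of the top of the cap's hexagon, 64 mm above the cap's origin, axes as the cap's. The hexagon is 36 mm across flats; its flats face 0, 60, 120... degrees from the x axis. Anticlockwise from above unscrews; it climbs as it turns (coarse thread, over 1 mm per tenth of a turn) and needs more than one full turn; how much more must be felt. It stays where left while the thread holds. Turning takes some 0.2 N m.
- module: Aluminium oil filter module, fixed: upright round filter bowl with a stacked-plate oil cooler beside it, on a dark steel plate 240 x 170 x 12 mm. Origin: on the bench, on the axis of bowl and cap; z up, x towards the cooler, whose top is at 92 mm (two stubs to 108 mm); the plate reaches from -90 to +150 mm in x. Nothing on it is higher than the neck's rim except the cap.
- rim (a point): Centre of the mouth of the module's neck (73 mm outside diameter), on the thread axis, 135 mm above the bench. The cap's collar starts 0 to 2 mm above the rim; when the thread lets go, some of the spigot is still in the neck. Inside, the filter element on its spring follows the cap up and stops 3 mm below the rim.
- bin: The empty open-topped blue plastic bin, 220 (x) x 160 (y) mm outside, 65 mm high, walls and floor 4 mm thick, 0.7 kg, standing loose on the bench. Origin: centre of its underside; z up.
- stock_bin: An identical blue bin filled with small white cartons with an orange band (tops up to 59 mm above the bench). Origin: centre of its underside. To be left alone.
- spin_filter: Dark steel spin-on filter standing on the bench, 76 mm in diameter, 96 mm tall. Origin: centre of its underside. To be left alone.
- wrench: Steel open-ended wrench, 200 mm long, lying on the bench, origin near its middle. To be left alone.
- carton: Brown carton 90 x 120 x 70 mm on the bench. Origin: centre of its underside. To be left alone.
Things that resemble listed ones, but are neither listed nor needed, are in the scene too. Leave any brown or orange look-alike of the cap alone.

How it is judged:
By the outcome, as a careful person would: the job done as asked, in the order asked, and still so for the second after the job is handed in, with the robot touching nothing.
It also fails if it takes over 72 s, if anything falls off the work surface, if the arm or the gripper's body presses on something with over 40 N, if the wrist force passes 120 N, or if a joint passes its speed limit or range.

ROBOT

A 7-joint arm with a two-finger parallel gripper is mounted at the origin on the work surface. World frame = base frame: x ahead of the robot, y to its left, z up, the work surface at z = 0. Lengths are in m, angles in rad, forces in N, time in s.
With the tool pointing down it reaches from about 0.425 to 0.925 m from the base axis. Payload 6.8 kg.
Tool frame: the origin (TCP) lies midway between the tips of the shut fingers; the grasp point (between the pads) lies 19 mm behind it; z points along the fingers, y is the line along which they close (so a half turn about z gives the same grasp; the last joint's range is limited). The gripper opens to 85 mm and grips with 20 to 120 N. Pads are 22 mm wide; open, the fingers measure 114 mm over their backs; the gripper's body (76 mm by 85 mm) begins 54 mm behind the grasp point. The pads swing forward as they close: fully open they stand 13 mm farther back than shut.
Start: joints at [-1.298, 0.477, 0.022, 1.555, -0.011, 1.109, -0.083], TCP at [0.251, 0.627, 0.231] pointing down, gripper open.
Joint ranges: [-2.96, 2.96], [-0.34, 2.1], [-1.41, 1.46], [0.24, 2.44], [-1.37, 4.51], [0.17, 1.92], [-2.96, 2.96]. Speed limits (rad/s): [2.39, 2.39, 3.14, 3.14, 3.14, 3.14, 3.14].

INTERFACE

Orientations are given as a rotation vector (axis times angle).
In Python, from bench import r gives the robot as it stands. The module is installed in compiled form; this text tells all that it offers.
- The arm moves only by the tool apply_moves, never from a script. Its argument "rows" is a list of rows, each a list of 6 numbers: the shift along the tool's x, y, z scaled (see below), then the turn, a rotation vector about the tool's x, y, z scaled (see below). A call has 1 to 5 rows; each row is the pose to reach, as a shift and turn from the pose commanded when the call began, along the tool's axes at that moment; what a row does not reach only later rows make up. The controller multiplies each number of a shift by 0.25 m and each number of a turn by 90 degrees. A row lasts 1/8 s, in which the tool goes at most 62.5 mm and 10.7 degrees, less where a joint would pass 70% of its speed; a pose out of reach is approached as far as the arm can. A call with a number of a shift or a turn outside -1 to 1 is refused whole. A call with a gripper value outside its range is refused whole. "claw" is the opening, from 0 (shut) to 1 (fully open), set as the call begins (left out, the last holds). The fingers move at their own pace and stop on an object; "newtons" is the grip in N (left out, the last holds). Time passes only in rows, so rows that repeat a pose let the fingers close. It gives the time, the measured TCP pose, the force, the opening and the grip force at its end, in the units of the state.
- r.get_obs(): the state, without advancing time (a new reading comes with each control period).
- r.grab_frame(name): name is "scene" or "top" or "wrist"; returns a dict with "pixels" (400x640x3 uint8, red, green, blue), "intrinsics" (3x3 intrinsics, pixels), "eye" and "attitude" of the camera in the world. Camera axes: x right, y up, looking along -z (the intrinsics and any distortion apply to the point x, -y, -z); pixel columns grow to the right and rows downward; lengths in m; the calibration is good to about 2 mm. A picture is of the moment at which its call begins. There is no depth.
- r.hand_in(): hands the job in; it is judged then, once.
Trained networks look in a picture, given as the dict that the camera call returned (one of the last four; its "shot" number tells which), for a name from the list of things; names that differ only in an ending like _2 or _b are one class to them, and where a whole thing is asked for, a point or a joint stands for the part that bears it (a point fixed in the world has none). Each returns a list of dicts, best first, with "conf" (0 to 1); they miss things now and then, are a little off and sometimes report something else, mostly with a low value. They report only what shows in the picture. A call takes as long as a camera call. They do not tell look-alikes from the thing itself.
- r.search_frame(picture, thing): "rect" ([left, top, width, height] in pixels, round what is visible of it).
- r.outline_of(picture, thing): "pixels" (400x640 bool, what is visible of it) and "rect" ([left, top, width, height] in pixels, round what is visible of it).
- r.landmark_of(picture, thing): "point" ([column, row] in pixels: a listed point, or the origin of a listed thing).
The state is a dict: "clock": time; "joints": joint angles; "qvel": joint speeds; "tau": joint torques, N m; "tcp_pos": TCP position; "orientation": TCP orientation; "contact_force": force on the tool from outside, world axes, zero at the start; "moment": the same for the moment, N m; "grip_width": finger opening in m; "gripper_force": force on a finger pad.
Only numpy, scipy, OpenCV 4.12 (cv2) and the standard library are available. Lean on these libraries where they do the work, as an engineer would, in place of code of your own. Each camera call takes 0.05 s, during which the arm holds its last target. There are 200 camera calls.

## Working session

There is one attempt and no reset: what is moved stays moved. The work goes in short steps, Python scripts to look and compute and a tool call to move; the robot and the scene stay as the last step left them, time stands still between calls to the robot, and variables do not carry over. Pictures are saved under pics/ and viewed, at most 10 in all, crops included, and the job is handed in when it is done.

Besides the shell and the picture viewer there is one more tool, called after ">>>" by a JSON object that holds its "api" and its "payload", one argument or row to a line. apply_moves: Moves the arm, as the interface text tells. Its arguments: {"type":"object","properties":{"rows":{"type":"array","items":{"type":"array","items":{"type":"number"}}},"claw":{"type":"number"},"newtons":{"type":"number"}},"required":["rows"]}

```bash
mkdir -p pics; cat > h.py <<'E'
import numpy as np, cv2
from scipy.spatial.transform import Rotation as R
from bench import r
def att(p):
    a=np.array(p["attitude"],float)
    return a if a.shape==(3,3) else (R.from_rotvec(a) if a.size==3 else R.from_quat(a)).as_matrix()
def ray(p,px):
    K=np.array(p["intrinsics"]);d=np.array([(px[0]-K[0,2])/K[0,0],-(px[1]-K[1,2])/K[1,1],-1.])
    return np.array(p["eye"]),att(p)@d
def atz(p,px,z):
    e,d=ray(p,px);return e+d*(z-e[2])/d[2]
def proj(p,X):
    K=np.array(p["intrinsics"]);c=att(p).T@(np.array(X)-np.array(p["eye"]))
    return K[0,0]*c[0]/-c[2]+K[0,2],K[1,1]*-c[1]/-c[2]+K[1,2]
def save(p,n,crop=None,s=1):
    im=p["pixels"][:,:,::-1]
    if crop:im=im[crop[1]:crop[3],crop[0]:crop[2]]
    cv2.imwrite("pics/"+n,cv2.resize(im,None,fx=s,fy=s,interpolation=cv2.INTER_CUBIC))
E
python3 - <<'E'
from h import *
print({k:np.round(v,3).tolist() for k,v in r.get_obs().items()})
for n in("top","scene"):
    p=r.grab_frame(n);save(p,n+"0.png");np.save(n+".npy",p,allow_pickle=True)
    print(n,list(p.keys()),p["eye"],p["attitude"],p["intrinsics"])
    for t,z in(("hex_top",.159),("cap",.1),("rim",.135),("module",0),("bin",0),("stock_bin",0),("spin_filter",0),("carton",0),("wrench",0)):
        for d in r.landmark_of(p,t)[:3]: print(n,t,round(d["conf"],2),np.round(d["point"],1),np.round(atz(p,d["point"],z),3))
E
```

```text
{'clock': 0.0, 'joints': [-1.298, 0.478, 0.022, 1.557, -0.011, 1.109, -0.083], 'qvel': [-0.001, 0.0, 0.001, -0.002, -0.0, -0.002, 0.0], 'tau': [0.0, -59.644, 1.608, -28.121, 0.012, 0.009, 0.0], 'tcp_pos': [0.251, 0.626, 0.23], 'orientation': [-0.594, -3.085, 0.003], 'contact_force': [-0.512, 0.356, 0.848], 'moment': [0.009, 0.029, -0.034], 'gripper_force': 0.0, 'grip_width': 0.085}
top ['pixels', 'intrinsics', 'eye', 'attitude', 'shot'] [ 0.4020352  -0.00690323  1.09119659] [ 0.12201987 -0.07919244 -1.54754464] [[427.14793955   0.         330.15226543]
 [  0.         427.14793955 205.00733728]
 [  0.           0.           1.        ]]
top hex_top 0.94 [311.1 134.1] [0.682 0.067 0.159]
top hex_top 0.75 [316.4 228.8] [0.469 0.049 0.159]
top hex_top 0.71 [394.9 278. ] [ 0.367 -0.122  0.159]
top cap 0.94 [318.3 232.6] [0.465 0.048 0.1  ]
top cap 0.77 [312.1 143.9] [0.676 0.068 0.1  ]
top cap 0.69 [395.2 276.9] [ 0.367 -0.13   0.1  ]
top rim 0.69 [321.2 233. ] [0.462 0.039 0.135]
top module 0.63 [323.1 236.6] [0.461 0.041 0.   ]
top bin 0.92 [218.5 247.3] [0.428 0.308 0.   ]
top bin 0.56
[... 546 characters left out ...]
       ]]
scene hex_top 0.96 [223.3 152.7] [ 0.365 -0.222  0.159]
scene hex_top 0.9 [333.5 164. ] [0.458 0.044 0.159]
scene hex_top 0.73 [259.4 170.1] [ 0.44  -0.139  0.159]
scene cap 0.85 [366.  277.3] [0.749 0.059 0.1  ]
scene cap 0.8 [224.8 172.5] [ 0.382 -0.229  0.1  ]
scene cap 0.74 [262.6 182.7] [ 0.435 -0.137  0.1  ]
scene rim 0.85 [333.  173.2] [0.467 0.041 0.135]
scene module 0.66 [329.7 206.7] [0.475 0.032 0.   ]
scene bin 0.59 [421.2 181.6] [0.442 0.302 0.   ]
scene stock_bin 0.89 [209.4 236.3] [ 0.504 -0.296  0.   ]
scene spin_filter 0.85 [409.5 266.2] [0.693 0.191 0.   ]
scene carton 0.62 [229.3 297.7] [ 0.689 -0.261  0.   ]
scene wrench 0.93 [328.  305.9] [ 0.757 -0.031  0.   ]
```

View pics/top0.png

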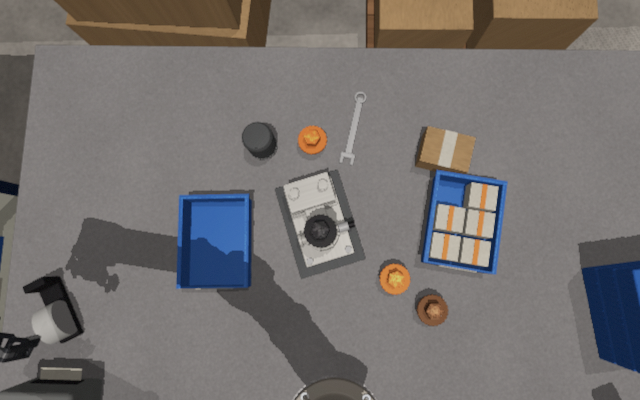

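View pics/scene0.png

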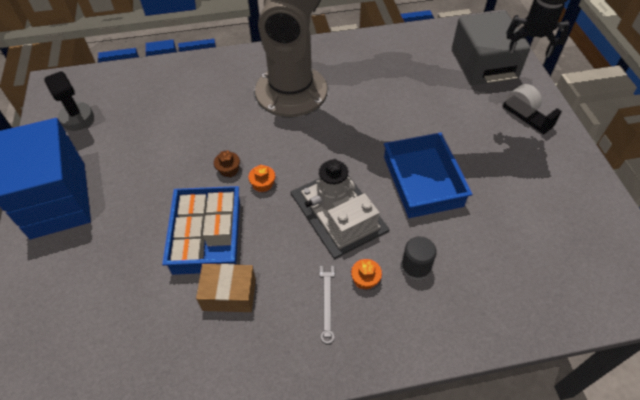

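```bash
python3 - <<'E'
from h import *
P={n:np.load(n+".npy",allow_pickle=True).item() for n in("top","scene")}
# triangulate the hex
def tri(a,b):
    A=[];B=[]
    for p,px in((P["top"],a),(P["scene"],b)):
        e,d=ray(p,px);d/=np.linalg.norm(d);M=np.eye(3)-np.outer(d,d);A.append(M);B.append(M@e)
    return np.linalg.solve(sum(A),sum(B))
print(tri((316.4,228.8),(333.5,164.)), tri((321.2,233),(333,173.2)))
im=P["top"]["pixels"][190:280,270:380,::-1];im2=P["scene"]["pixels"][130:240,270:400,::-1]
a=cv2.resize(im,(550,450),interpolation=cv2.INTER_CUBIC)
cv2.imwrite("pics/c0.png",cv2.resize(im,(770,630)[:2],interpolation=cv2.INTER_CUBIC)[:600])
E
```

```text
[0.46785157 0.04518398 0.17153995] [0.46232519 0.04103851 0.12862316]
```

View pics/c0.png

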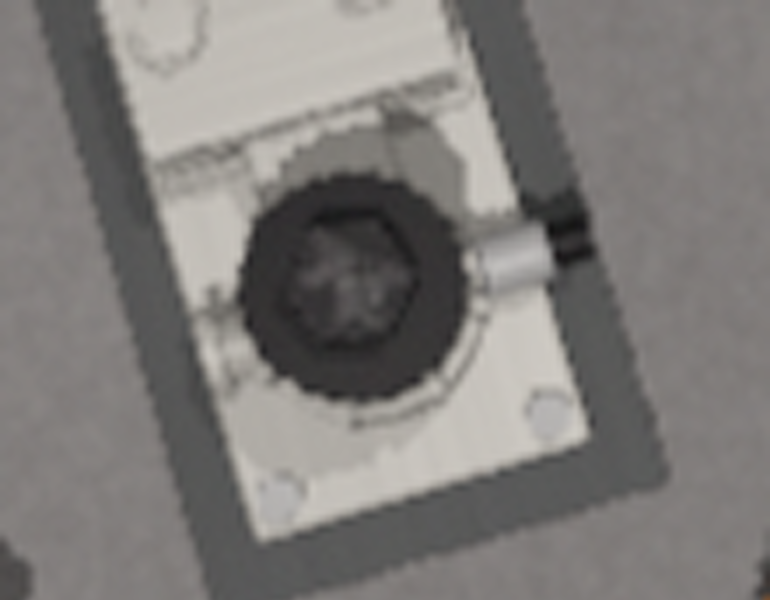

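Lookalikes: orange caps at (312,139) and (395,278), brown at (433,309). The black one, on the module at (320,231), is the cap; the crop confirms a black fluted collar with a hexagon. The empty bin is at (214,241) in the top view. The triangulated hex top is z=0.1715, against an expected 0.169–0.171.

```bash
cat >> h.py <<'E'
def goto(pos,yaw=None,o=None):
    """numbers for a move to pos, tool down, tool y axis at world angle yaw (mod pi/2 limits not applied)"""
    o=o or r.get_obs();Rc=R.from_rotvec(o["orientation"]);M=Rc.as_matrix()
    sh=M.T@(np.array(pos)-o["tcp_pos"])/.25
    if yaw is None: yaw=np.arctan2(M[1,1],M[0,1])
    y=np.array([np.cos(yaw),np.sin(yaw),0]);z=np.array([0,0,-1.]);T=np.c_[np.cross(y,z),y,z]
    rv=(Rc.inv()*R.from_matrix(T)).as_rotvec()/(np.pi/2)
    print("shift",np.round(sh,4),"turn",np.round(rv,4),"yaw now",np.degrees(np.arctan2(M[1,1],M[0,1])).round(2))
def st():
    o=r.get_obs();print({k:np.round(o[k],4).tolist() for k in("clock","joints","tcp_pos","contact_force","moment","grip_width","gripper_force")});return o
E
python3 - <<'E'
from h import *
goto((.467,.044,.30))
P=np.load("top.npy",allow_pickle=True).item()
m=cv2.inRange(P["pixels"],(0,20,80),(60,110,255))
n,l,s,c=cv2.connectedComponentsWithStats(m)
for i in range(1,n):
    if s[i,4]>800: print(s[i],c[i])
i=l[247,215]
if i:
    rc=cv2.minAreaRect(np.argwhere(l==i)[:,::-1].astype(np.float32));print(rc)
    q=np.array([atz(P,b,.065) for b in cv2.boxPoints(rc)]);print(q,q.mean(0),[np.linalg.norm(q[k]-q[k-1]) for k in range(4)])
E
```

```text
shift [-1.6689 -1.8423 -0.2749] turn [ 0. -0.  0.] yaw now 68.18
[427 174  77  99 878] [464.93280182 212.95558087]
[ 177  194   73   94 5015] [212.69052841 243.10468594]
((212.99996948242188, 240.5), (71.99998474121094, 92.99998474121094), 0.0)
[[0.33009051 0.38379824 0.065     ]
 [0.55437618 0.39928891 0.065     ]
 [0.55765586 0.2216467  0.065     ]
 [0.33424911 0.21113388 0.065     ]] [0.44409291 0.30396693 0.065     ] [np.float64(0.1727144314349346), np.float64(0.22481997991247976), np.float64(0.17767248908107725), np.float64(0.2236539689674095)]
```

>>> {"api": "apply_moves", "payload": {
  "rows": [
    [-0.15,-0.16,-0.05,0,0,0.1],
    [-0.31,-0.34,-0.1,0,0,0.2],
    [-0.47,-0.52,-0.15,0,0,0.3],
    [-0.63,-0.7,-0.2,0,0,0.4],
    [-0.79,-0.88,-0.25,0,0,0.5]
  ],
  "claw": 1
}}

```text
clock: 1.62
tcp_pos: [0.353, 0.3471, 0.2945]
orientation: [-1.737, -2.618, -0.001]
contact_force: [0.9, 0.5, 0.9]
grip_width: 0.0856
gripper_force: 0.0
```

```bash
python3 -c "
from h import *
st();goto((.467,.044,.30))"
```

```text
{'clock': 1.625, 'joints': [-1.1312, 0.1122, 0.2506, 1.9107, -0.0311, 1.1215, -0.4693], 'tcp_pos': [0.353, 0.3471, 0.2945], 'contact_force': [0.8569, 0.4555, 0.9249], 'moment': [-0.0159, -0.0799, -0.0199], 'grip_width': 0.0856, 'gripper_force': 0.0}
shift [-1.2944 -0.0513 -0.023 ] turn [ 0.0004 -0.0004  0.    ] yaw now 22.88
```

>>> {"api": "apply_moves", "payload": {
  "rows": [
    [-0.23,-0.01,0,0,0,0.11],
    [-0.46,-0.02,0,0,0,0.22],
    [-0.69,-0.03,-0.01,0,0,0.33],
    [-0.9,-0.04,-0.02,0,0,0.44],
    [-1.0,-0.04,-0.02,0,0,0.55]
  ]
}}

```text
clock: 2.25
tcp_pos: [0.4425, 0.1121, 0.2994]
orientation: [-2.677, -1.644, -0.002]
contact_force: [0.3, 0.5, 0.2]
grip_width: 0.0854
gripper_force: 0.0
```

>>> {"api": "apply_moves", "payload": {
  "rows": [
    [-0.12,0.14,0,0,0,0.11],
    [-0.2,0.23,0,0,0,0.22],
    [-0.2,0.23,0,0,0,0.33],
    [-0.2,0.23,0,0,0,0.44],
    [-0.2,0.23,0,0,0,0.55]
  ]
}}

```text
clock: 2.88
tcp_pos: [0.4711, 0.0448, 0.2989]
orientation: [-3.118, -0.378, -0.001]
contact_force: [0.4, -0.4, 0.6]
grip_width: 0.0855
gripper_force: 0.0
```

```bash
python3 - <<'E'
from h import *
st();goto((.467,.044,.30))
p=r.grab_frame("wrist");save(p,"w1.png");np.save("w1.npy",p,allow_pickle=True)
print(p["eye"],att(p)[:,2])
for t,z in(("hex_top",.170),("cap",.106),("rim",.135)):
    for d in r.landmark_of(p,t)[:2]: print(t,round(d["conf"],2),np.round(d["point"],1),np.round(atz(p,d["point"],z),4))
E
```

```text
{'clock': 2.875, 'joints': [-0.8164, 0.0604, 0.6286, 1.9664, -0.0396, 1.1263, -1.501], 'tcp_pos': [0.4711, 0.0448, 0.2989], 'contact_force': [0.3784, -0.3787, 0.5646], 'moment': [-0.0015, 0.0363, 0.0013], 'grip_width': 0.0855, 'gripper_force': 0.0}
shift [-0.0166 -0.0008 -0.0042] turn [-0.0002 -0.0003 -0.    ] yaw now -76.17
[0.54260214 0.06298846 0.44217646] [0.28429157 0.06890111 0.95625882]
hex_top 0.56 [320.4 200.1] [0.4644 0.0435 0.17  ]
cap 0.68 [323.3 179.8] [0.4691 0.0414 0.106 ]
cap 0.6 [420.2 259.8] [ 0.4032 -0.092   0.106 ]
```

View pics/w1.png

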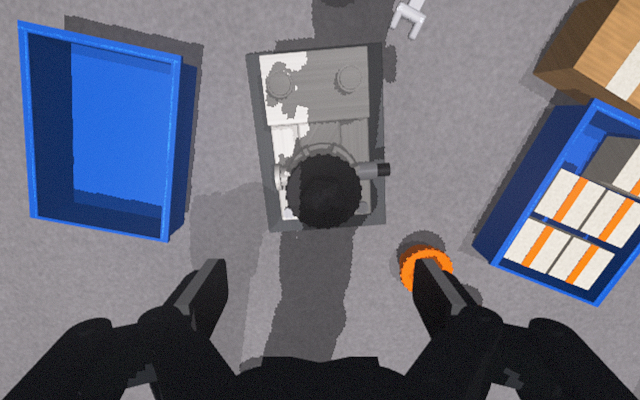

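The wrist view shows the black cap at (323,190), straight in front, with the empty bin upper left at (105,130). The hexagon needs a contrast stretch to get its angle.

```bash
python3 - <<'E'
from h import *
p=np.load("w1.npy",allow_pickle=True).item();t=np.load("top.npy",allow_pickle=True).item()
out=[]
for P,c in((p,(278,145,370,235)),(t,(300,211,340,251))):
    im=P["pixels"][c[1]:c[3],c[0]:c[2]].max(2).astype(float)
    im=np.clip((im-10)/(80-10),0,1)**.6*255
    out.append(cv2.resize(im.astype(np.uint8),(400,400),interpolation=cv2.INTER_CUBIC))
cv2.imwrite("pics/e1.png",np.hstack(out))
# collar: dark blob in wrist picture
m=(p["pixels"].max(2)<62).astype(np.uint8);m[235:]=0;m[:150]=0;m[:,:270]=0;m[:,372:]=0
m=cv2.morphologyEx(m,cv2.MORPH_OPEN,np.ones((9,9)))
n,l,s,cc=cv2.connectedComponentsWithStats(m);print(s,cc)
E
```

```text
[[     0      0    640    400 252206]
 [   300    156     61     73   3794]] [[319.37663259 199.61398222]
 [327.70084344 191.92303637]]
```

View pics/e1.png

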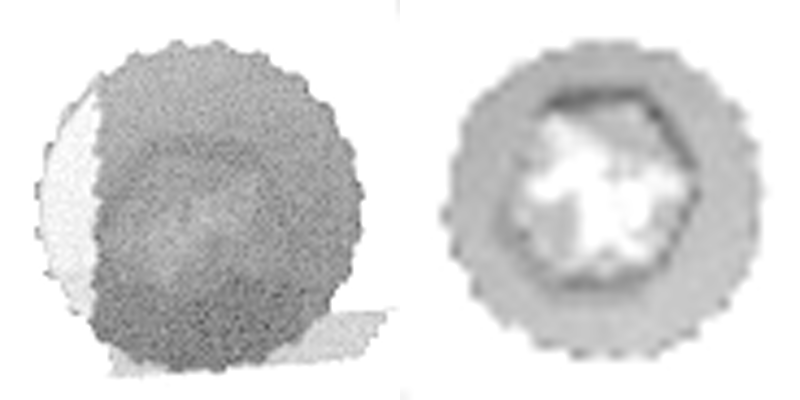

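```bash
python3 - <<'E'
from h import *
from scipy.ndimage import map_coordinates as mc
from scipy.optimize import minimize
t=np.load("top.npy",allow_pickle=True).item();w=np.load("w1.npy",allow_pickle=True).item()
def fit(P,z,n,Rr,x0,blur,lo,hi,yaws):
    im=cv2.GaussianBlur(np.clip(P["pixels"].max(2).astype(np.float32),lo,hi),(0,0),blur)
    def samp(c,yaw,s):
        k=np.arange(180)*2*np.pi/180
        rad=Rr/np.cos((k-yaw+np.pi/6)%(np.pi/3)-np.pi/6) if n==6 else Rr+0*k   # flats at yaw+60k
        X=np.c_[c[0]+(rad+s)*np.cos(k),c[1]+(rad+s)*np.sin(k),np.full(180,z)]
        q=np.array([proj(P,x) for x in X]);return mc(im,[q[:,1],q[:,0]],order=1)
    best=[]
    for y in yaws:
        f=lambda c:-(samp(c,y,.0015*np.sign(hi2))-samp(c,y,-.0015*np.sign(hi2))).mean()
        hi2=-1 if n==6 else 1
        m=minimize(f,x0,method="Nelder-Mead",options=dict(initial_simplex=np.array([x0,x0+[.004,0],x0+[0,.004]]),xatol=1e-4,fatol=1e-3))
        best.append((round(float(m.fun),2),round(float(np.degrees(y)),1),np.round(m.x,4).tolist()))
    return sorted(best)[:5]
x0=np.array([.467,.0445])
print("collar top",fit(t,.146,0,.0365,x0,.7,20,120,[0]))
print("collar wr",fit(w,.146,0,.0365,x0,1,20,120,[0]))
print("hex top",fit(t,.170,6,.018,x0,.6,20,70,np.radians(np.arange(0,60,2.))))
print("hex wr",fit(w,.170,6,.018,x0,1.2,20,60,np.radians(np.arange(0,60,2.))))
# hand-read edges in the top picture
q=lambda x,y:atz(t,(300+(x-400)/10-.5,211+y/10-.5),.170)
V=[q(*v) for v in((547,105),(640,93),(697,190),(655,276),(556,287),(512,195))]
for a,b in zip(V,V[1:]+V[:1]): print(np.degrees(np.arctan2(*(b-a)[1::-1])).round(1)%60, np.linalg.norm(b-a).round(4))
print(np.mean(V,0))
E
```

```text
collar top [(-35.35, 0.0, [0.4668, 0.0415])]
collar wr [(-40.46, 0.0, [0.4659, 0.0411])]
hex top [(-8.69, 8.0, [0.4668, 0.0424]), (-8.67, 6.0, [0.4667, 0.0423]), (-8.66, 10.0, [0.4668, 0.0422]), (-8.61, 4.0, [0.4665, 0.0424]), (-8.57, 12.0, [0.4669, 0.0422])]
hex wr [(-1.05, 0.0, [0.473, 0.0565]), (-1.05, 2.0, [0.4731, 0.0564]), (-1.04, 4.0, [0.4733, 0.0563]), (-1.01, 6.0, [0.4734, 0.0562]), (-1.01, 58.0, [0.4731, 0.0564])]
38.5 0.0203
31.69999999999999 0.0244
35.30000000000001 0.0206
37.5 0.0215
27.1 0.0221
40.3 0.0209
[0.46683465 0.04124064 0.17      ]
```

```bash
python3 -c "
from h import *
goto((.4666,.0415,.149),np.radians(-113.5))"
```

```text
shift [-0.0207  0.0092  0.5995] turn [-2.000e-04 -1.000e-04  4.211e-01] yaw now -75.6
```

>>> {"api": "apply_moves", "payload": {
  "rows": [
    [-0.02,0.009,0.1,0,0,0.11],
    [-0.021,0.009,0.2,0,0,0.22],
    [-0.021,0.009,0.3,0,0,0.33],
    [-0.021,0.009,0.4,0,0,0.421],
    [-0.021,0.009,0.4,0,0,0.421]
  ]
}}

```text
clock: 3.7
tcp_pos: [0.4653, 0.0413, 0.1976]
orientation: [3.074, -0.639, -0.004]
contact_force: [0.2, -0.0, -0.4]
grip_width: 0.0853
gripper_force: 0.0
```

>>> {"api": "apply_moves", "payload": {
  "rows": [
    [0,0,0.06,0,0,0],
    [0,0,0.12,0,0,0],
    [0,0,0.17,0,0,0],
    [0,0,0.2,0,0,0],
    [0,0,0.2,0,0,0]
  ]
}}

```text
clock: 4.32
tcp_pos: [0.4662, 0.0412, 0.1482]
orientation: [3.074, -0.645, -0.001]
contact_force: [0.5, 0.3, -0.0]
grip_width: 0.0853
gripper_force: 0.0
```

```bash
python3 - <<'E'
from h import *
st();goto((.4666,.0415,.149),np.radians(-113.5))
p=r.grab_frame("wrist");save(p,"w2.png")
E
```

```text
{'clock': 4.325, 'joints': [-0.7685, 0.2861, 0.6476, 2.1494, -0.2444, 0.778, -1.9493], 'tcp_pos': [0.4662, 0.0412, 0.1482], 'contact_force': [0.4834, 0.2654, -0.0188], 'moment': [-0.029, 0.0705, -0.0352], 'grip_width': 0.0853, 'gripper_force': 0.0}
shift [ 0.0012 -0.0016 -0.003 ] turn [ 0.0006  0.0005 -0.0023] yaw now -113.71
```

View pics/w2.png

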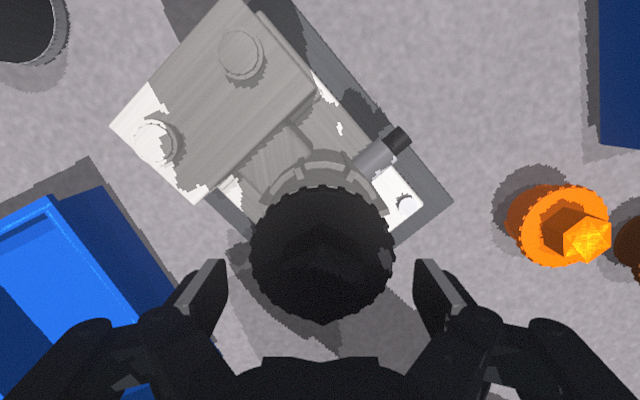

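The cap at (322,255) sits midway between the pads. Closing gently.

>>> {"api": "apply_moves", "payload": {
  "rows": [
    [0,0,-0.002,0,0,0],
    [0,0,-0.002,0,0,0],
    [0,0,-0.002,0,0,0],
    [0,0,-0.002,0,0,0],
    [0,0,-0.002,0,0,0]
  ],
  "claw": 0.3,
  "newtons": 30
}}

```text
clock: 5.0
tcp_pos: [0.4666, 0.0414, 0.1496]
orientation: [-3.074, 0.646, -0.0]
contact_force: [-2.5, -1.2, 5.6]
grip_width: 0.0353
gripper_force: 36.9
```

```bash
python3 -c "
from h import *
st();goto((.4666,.0415,.149),np.radians(-113.5))"
```

```text
{'clock': 5.0, 'joints': [-0.7697, 0.2836, 0.6489, 2.1483, -0.2432, 0.7798, -1.9505], 'tcp_pos': [0.4666, 0.0414, 0.1496], 'contact_force': [-2.511, -1.2202, 5.5686], 'moment': [-0.1237, 0.325, 0.0498], 'grip_width': 0.0353, 'gripper_force': 36.9164}
shift [-0.0002 -0.0004  0.0024] turn [-0.0002 -0.0001 -0.0024] yaw now -113.72
```

>>> {"api": "apply_moves", "payload": {
  "rows": [
    [0,0,-0.002,0,0,0],
    [0,0,-0.003,0,0,-0.06],
    [0,0,-0.004,0,0,-0.13],
    [0,0,-0.005,0,0,-0.2],
    [0,0,-0.005,0,0,-0.2]
  ],
  "newtons": 60
}}

```text
clock: 5.62
tcp_pos: [0.4669, 0.0411, 0.1508]
orientation: [3.138, -0.158, 0.001]
contact_force: [0.4, -2.3, 4.7]
grip_width: 0.0343
gripper_force: 65.0
```

```bash
python3 -c "
from h import *
st();goto((.4666,.0415,.149),np.radians(-113.5))"
```

```text
{'clock': 5.625, 'joints': [-0.7123, 0.2707, 0.5777, 2.1441, -0.2091, 0.7792, -1.6734], 'tcp_pos': [0.4669, 0.0411, 0.1508], 'contact_force': [0.429, -2.3432, 4.6972], 'moment': [-0.4831, -0.0068, 0.0509], 'grip_width': 0.0343, 'gripper_force': 65.035}
shift [-0.0014 -0.0016  0.0073] turn [-1.000e-04 -6.000e-04  1.969e-01] yaw now -95.78
```

>>> {"api": "apply_moves", "payload": {
  "rows": [
    [0,0,-0.002,0,0,-0.09],
    [0,0,-0.0032,0,0,-0.18],
    [0,0,-0.0044,0,0,-0.27],
    [0,0,-0.0056,0,0,-0.36],
    [0,0,-0.0068,0,0,-0.45]
  ]
}}

```text
clock: 6.25
tcp_pos: [0.4667, 0.0411, 0.1524]
orientation: [2.997, 0.941, 0.001]
contact_force: [0.1, -2.7, 5.0]
grip_width: 0.035
gripper_force: 65.0
```

```bash
python3 -c "
from h import *
st();goto((.4666,.0415,.149),np.radians(-113.5))"
```

```text
{'clock': 6.25, 'joints': [-0.5904, 0.2522, 0.4295, 2.1359, -0.1478, 0.7808, -1.0299], 'tcp_pos': [0.4667, 0.0411, 0.1524], 'contact_force': [0.0573, -2.6651, 5.0018], 'moment': [-0.5701, 0.144, -0.163], 'grip_width': 0.035, 'gripper_force': 64.9701}
shift [ 0.0004 -0.0016  0.0138] turn [ 1.000e-04 -3.000e-04  6.485e-01] yaw now -55.14
```

>>> {"api": "apply_moves", "payload": {
  "rows": [
    [0,0,-0.002,0,0,-0.1],
    [0,0,-0.004,0,0,-0.2],
    [0,0,-0.0055,0,0,-0.3],
    [0,0,-0.007,0,0,-0.4],
    [0,0,-0.0085,0,0,-0.5]
  ]
}}

```text
clock: 6.88
tcp_pos: [0.4664, 0.0411, 0.1544]
orientation: [-2.408, -2.017, 0.001]
contact_force: [-0.5, -2.0, 5.4]
grip_width: 0.0347
gripper_force: 65.0
```

```bash
python3 -c "
from h import *
st();goto((.4666,.0415,.149),np.radians(-113.5))"
```

```text
{'clock': 6.875, 'joints': [-0.4645, 0.2401, 0.2806, 2.1268, -0.0929, 0.7863, -0.3022], 'tcp_pos': [0.4664, 0.0411, 0.1544], 'contact_force': [-0.4708, -2.0297, 5.393], 'moment': [-0.5119, 0.2969, -0.1752], 'grip_width': 0.0347, 'gripper_force': 65.0382}
shift [0.0015 0.0005 0.0217] turn [0.0000e+00 3.0000e-04 1.1488e+00] yaw now -10.11
```

>>> {"api": "apply_moves", "payload": {
  "rows": [
    [0,0,-0.002,0,0,0],
    [0,0,-0.002,0,0,0]
  ]
}}

```text
clock: 7.12
tcp_pos: [0.4663, 0.0413, 0.1547]
orientation: [2.414, 2.011, -0.001]
contact_force: [-0.8, -2.6, 2.7]
grip_width: 0.0345
gripper_force: 64.7
```

```bash
python3 -c "
from h import *
st();goto((.4666,.0415,.149),np.radians(-113.5))
p=r.grab_frame('wrist');save(p,'w3.png')"
```

```text
{'clock': 7.125, 'joints': [-0.4657, 0.2396, 0.2814, 2.1267, -0.0927, 0.7871, -0.3082], 'tcp_pos': [0.4663, 0.0413, 0.1547], 'contact_force': [-0.8051, -2.6048, 2.6969], 'moment': [-0.6259, 0.1731, 0.1295], 'grip_width': 0.0345, 'gripper_force': 64.6898}
shift [0.0011 0.0011 0.0228] turn [1.0000e-04 5.0000e-04 1.1453e+00] yaw now -10.42
```

View pics/w3.png

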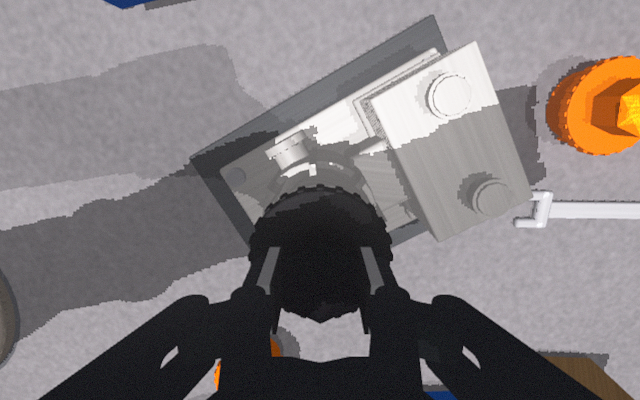

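>>> {"api": "apply_moves", "payload": {
  "rows": [
    [0,0,-0.0017,0,0,-0.1],
    [0,0,-0.0034,0,0,-0.2],
    [0,0,-0.0051,0,0,-0.3],
    [0,0,-0.0068,0,0,-0.4],
    [0,0,-0.0085,0,0,-0.5]
  ]
}}

```text
clock: 7.8
tcp_pos: [0.4662, 0.0411, 0.1567]
orientation: [-1.453, -2.785, 0.001]
contact_force: [-0.1, -2.0, 1.1]
grip_width: 0.0351
gripper_force: 64.6
```

```bash
python3 -c "
from h import *
st();goto((.4666,.0415,.149))"
```

```text
{'clock': 7.8, 'joints': [-0.3469, 0.2335, 0.1439, 2.1176, -0.0461, 0.7942, 0.4345], 'tcp_pos': [0.4662, 0.0411, 0.1567], 'contact_force': [-0.1446, -1.9992, 1.1228], 'moment': [-0.785, 0.2039, -0.2264], 'grip_width': 0.0351, 'gripper_force': 64.5927}
shift [0.0003 0.0024 0.0309] turn [-0.0006 -0.0001 -0.    ] yaw now 34.89
```

>>> {"api": "apply_moves", "payload": {
  "rows": [
    [0,0,-0.0014,0,0,-0.1],
    [0,0,-0.0028,0,0,-0.2],
    [0,0,-0.0042,0,0,-0.3],
    [0,0,-0.0056,0,0,-0.4],
    [0,0,-0.007,0,0,-0.5]
  ]
}}

```text
clock: 8.43
tcp_pos: [0.4663, 0.0409, 0.1586]
orientation: [-0.277, -3.129, 0.001]
contact_force: [-0.5, -3.0, 3.4]
grip_width: 0.0345
gripper_force: 64.7
```

```bash
python3 -c "
from h import *
st();goto((.4666,.0415,.149))"
```

```text
{'clock': 8.425, 'joints': [-0.2334, 0.2319, 0.0138, 2.1087, -0.0037, 0.8019, 1.1771], 'tcp_pos': [0.4663, 0.0409, 0.1586], 'contact_force': [-0.4869, -3.029, 3.4054], 'moment': [-1.0553, 0.1466, -0.1853], 'grip_width': 0.0345, 'gripper_force': 64.7178}
shift [-0.001   0.0025  0.0384] turn [-0.0005 -0.0004 -0.    ] yaw now 79.9
```

>>> {"api": "apply_moves", "payload": {
  "rows": [
    [0,-0.001,-0.0016,0,0,-0.1],
    [0,-0.001,-0.0032,0,0,-0.2],
    [0,-0.001,-0.0048,0,0,-0.3],
    [0,-0.001,-0.0064,0,0,-0.4],
    [0,-0.001,-0.0078,0,0,-0.5]
  ]
}}

```text
clock: 9.05
tcp_pos: [0.4665, 0.0409, 0.1606]
orientation: [0.942, -2.997, 0.001]
contact_force: [-0.0, -2.7, 2.2]
grip_width: 0.0347
gripper_force: 64.5
```

```bash
python3 -c "
from h import *
st();goto((.4666,.0415,.149))"
```

```text
{'clock': 9.05, 'joints': [-0.1221, 0.2335, -0.1128, 2.0997, 0.0365, 0.8103, 1.923], 'tcp_pos': [0.4665, 0.0409, 0.1606], 'contact_force': [-0.0351, -2.7202, 2.1511], 'moment': [-0.8762, -0.1268, -0.163], 'grip_width': 0.0347, 'gripper_force': 64.5447}
shift [-0.0017  0.0019  0.0464] turn [-0.0002 -0.0001 -0.    ] yaw now 124.9
```

>>> {"api": "apply_moves", "payload": {
  "rows": [
    [0,0,-0.0015,0,0,-0.1],
    [0,0,-0.003,0,0,-0.2],
    [0,0,-0.0045,0,0,-0.3],
    [0,0,-0.006,0,0,-0.4],
    [0,0,-0.0074,0,0,-0.5]
  ]
}}

```text
clock: 9.68
tcp_pos: [0.4668, 0.041, 0.1626]
orientation: [-2.017, 2.408, -0.001]
contact_force: [0.7, -2.1, 2.1]
grip_width: 0.0347
gripper_force: 64.7
```

>>> {"api": "apply_moves", "payload": {
  "rows": [
    [0,0,0,0,0,0],
    [0,0,0,0,0,0]
  ]
}}

```text
clock: 9.93
tcp_pos: [0.4667, 0.0411, 0.1626]
orientation: [-2.01, 2.414, -0.001]
contact_force: [0.5, -2.4, 3.5]
grip_width: 0.0351
gripper_force: 64.7
```

>>> {"api": "apply_moves", "payload": {
  "rows": [
    [0,0,-0.003,0,0,0],
    [0,0,-0.003,0,0,0]
  ]
}}

```text
clock: 10.18
tcp_pos: [0.4666, 0.0412, 0.1629]
orientation: [-2.013, 2.411, -0.0]
contact_force: [3.8, -2.8, -5.7]
grip_width: 0.0344
gripper_force: 63.7
```

```bash
python3 -c "
from h import *
st();goto((.4666,.0415,.149))"
```

```text
{'clock': 10.175, 'joints': [-0.012, 0.2378, -0.2386, 2.0905, 0.0763, 0.8209, 2.6662], 'tcp_pos': [0.4666, 0.0412, 0.1629], 'contact_force': [3.8457, -2.8446, -5.6941], 'moment': [-0.7957, -1.1809, -0.0861], 'grip_width': 0.0344, 'gripper_force': 63.6912}
shift [-0.0013  0.0003  0.0556] turn [-0.0002  0.      0.    ] yaw now 169.72
```

The thread holds (−9 N for a 0.75 mm lift). Relaxing the pull, opening, and going back 240°.

>>> {"api": "apply_moves", "payload": {
  "rows": [
    [0,0,0.002,0,0,0],
    [0,0,0.002,0,0,0]
  ]
}}

```text
clock: 10.42
tcp_pos: [0.4666, 0.0412, 0.1628]
orientation: [-2.014, 2.411, -0.0]
contact_force: [3.1, -2.4, -2.8]
grip_width: 0.0348
gripper_force: 64.2
```

>>> {"api": "apply_moves", "payload": {
  "rows": [
    [0,0,0,0,0,0],
    [0,0,0,0,0,0],
    [0,0,0,0,0,0]
  ],
  "claw": 0.75
}}

```text
clock: 10.8
tcp_pos: [0.4662, 0.0417, 0.1628]
orientation: [2.016, -2.41, -0.001]
contact_force: [0.1, 0.3, -0.6]
grip_width: 0.0638
gripper_force: 0.0
```

>>> {"api": "apply_moves", "payload": {
  "rows": [
    [0,0,0,0,0,0.1067],
    [0,0,0,0,0,0.2133],
    [0,0,0,0,0,0.32],
    [0,0,0,0,0,0.4267],
    [0,0,0,0,0,0.5333]
  ]
}}

```text
clock: 11.42
tcp_pos: [0.4663, 0.0415, 0.1628]
orientation: [0.852, -3.024, -0.001]
contact_force: [-0.5, -0.5, -0.9]
grip_width: 0.0642
gripper_force: 0.0
```

```bash
python3 -c "
from h import *
st();goto((.4666,.0415,.149))"
```

```text
{'clock': 11.425, 'joints': [-0.1296, 0.2297, -0.1052, 2.0983, 0.0324, 0.8153, 1.8661], 'tcp_pos': [0.4663, 0.0415, 0.1628], 'contact_force': [-0.5138, -0.4877, -0.9383], 'moment': [-0.0093, 0.0218, -0.0088], 'grip_width': 0.0642, 'gripper_force': 0.0}
shift [-0.001  -0.0007  0.0553] turn [ 0.0003 -0.0001  0.    ] yaw now 121.49
```

>>> {"api": "apply_moves", "payload": {
  "rows": [
    [0,0,0,0,0,0.1067],
    [0,0,0,0,0,0.2133],
    [0,0,0,0,0,0.32],
    [0,0,0,0,0,0.4267],
    [0,0,0,0,0,0.5333]
  ]
}}

```text
clock: 12.05
tcp_pos: [0.4663, 0.0416, 0.1628]
orientation: [-0.451, -3.109, -0.0]
contact_force: [-0.3, 0.5, 0.0]
grip_width: 0.064
gripper_force: 0.0
```

>>> {"api": "apply_moves", "payload": {
  "rows": [
    [0,0,0,0,0,0.1067],
    [0,0,0,0,0,0.2133],
    [0,0,0,0,0,0.32],
    [0,0,0,0,0,0.4267],
    [0,0,0,0,0,0.5333]
  ]
}}

```text
clock: 12.68
tcp_pos: [0.4663, 0.0416, 0.1629]
orientation: [-1.676, -2.657, -0.0]
contact_force: [0.2, 0.3, 0.1]
grip_width: 0.0642
gripper_force: 0.0
```

>>> {"api": "apply_moves", "payload": {
  "rows": [
    [0,0,0,0,0,0.1067],
    [0,0,0,0,0,0.2133],
    [0,0,0,0,0,0.32],
    [0,0,0,0,0,0.4267],
    [0,0,0,0,0,0.5333]
  ]
}}

```text
clock: 13.3
tcp_pos: [0.4663, 0.0416, 0.1628]
orientation: [-2.612, -1.745, -0.0]
contact_force: [0.2, -0.2, -0.3]
grip_width: 0.064
gripper_force: 0.0
```

>>> {"api": "apply_moves", "payload": {
  "rows": [
    [0,0,0,0,0,0.1067],
    [0,0,0,0,0,0.2133],
    [0,0,0,0,0,0.32],
    [0,0,0,0,0,0.4267],
    [0,0,0,0,0,0.5333]
  ]
}}

```text
clock: 13.92
tcp_pos: [0.4663, 0.0416, 0.1628]
orientation: [-3.096, -0.532, 0.0]
contact_force: [-0.4, 0.5, -0.3]
grip_width: 0.064
gripper_force: 0.0
```

```bash
python3 -c "
from h import *
st();goto((.4666,.0413,.1622),np.radians(-70.1))"
```

```text
{'clock': 13.925, 'joints': [-0.6095, 0.2355, 0.4485, 2.1279, -0.1413, 0.806, -1.304], 'tcp_pos': [0.4663, 0.0416, 0.1628], 'contact_force': [-0.4449, 0.5125, -0.3462], 'moment': [-0.0202, 0.0394, 0.0249], 'grip_width': 0.064, 'gripper_force': 0.0}
shift [0.0006 0.0015 0.0025] turn [-0.0003  0.     -0.0044] yaw now -70.49
```

>>> {"api": "apply_moves", "payload": {
  "rows": [
    [0.001,0.001,0.002,0,0,0],
    [0.001,0.001,0.002,0,0,0],
    [0.001,0.001,0.002,0,0,0],
    [0.001,0.001,0.002,0,0,0]
  ],
  "claw": 0.3,
  "newtons": 60
}}

```text
clock: 14.42
tcp_pos: [0.4668, 0.0413, 0.1624]
orientation: [-3.094, -0.542, -0.0]
contact_force: [-1.6, 1.3, 3.3]
grip_width: 0.0346
gripper_force: 62.3
```

>>> {"api": "apply_moves", "payload": {
  "rows": [
    [0,0,-0.0015,0,0,-0.1],
    [0,0,-0.003,0,0,-0.2],
    [0,0,-0.0045,0,0,-0.3],
    [0,0,-0.006,0,0,-0.4],
    [0,0,-0.0075,0,0,-0.5]
  ]
}}

```text
clock: 15.05
tcp_pos: [0.4671, 0.0408, 0.1644]
orientation: [2.648, 1.69, 0.001]
contact_force: [0.4, -0.1, 2.4]
grip_width: 0.0348
gripper_force: 62.4
```

```bash
python3 -c "
from h import *
st();goto((.4666,.0415,.149))"
```

```text
{'clock': 15.05, 'joints': [-0.4866, 0.2256, 0.3058, 2.1184, -0.093, 0.8093, -0.5584], 'tcp_pos': [0.4671, 0.0408, 0.1644], 'contact_force': [0.3833, -0.0912, 2.3809], 'moment': [-0.1535, 0.1696, -0.0633], 'grip_width': 0.0348, 'gripper_force': 62.3842}
shift [ 0.0016 -0.0029  0.0616] turn [ 0.0003 -0.0002  0.    ] yaw now -24.9
```

>>> {"api": "apply_moves", "payload": {
  "rows": [
    [0,0,-0.0015,0,0,-0.1],
    [0,0,-0.003,0,0,-0.2],
    [0,0,-0.0045,0,0,-0.3],
    [0,0,-0.006,0,0,-0.4],
    [0,0,-0.0075,0,0,-0.5]
  ]
}}

```text
clock: 15.68
tcp_pos: [0.4668, 0.0407, 0.1662]
orientation: [1.8, 2.575, -0.0]
contact_force: [-2.2, -0.6, 4.1]
grip_width: 0.0346
gripper_force: 62.5
```

```bash
python3 -c "
from h import *
st();goto((.4666,.0415,.149))"
```

```text
{'clock': 15.675, 'joints': [-0.3742, 0.2197, 0.1758, 2.1101, -0.0521, 0.8159, 0.184], 'tcp_pos': [0.4668, 0.0407, 0.1662], 'contact_force': [-2.2262, -0.6143, 4.114], 'moment': [-0.1989, 0.302, -0.0877], 'grip_width': 0.0346, 'gripper_force': 62.5089}
shift [0.0032 0.0005 0.0689] turn [-0.      0.0001  0.    ] yaw now 20.1
```

>>> {"api": "apply_moves", "payload": {
  "rows": [
    [0,0,-0.0016,0,0,-0.1],
    [0,0,-0.0032,0,0,-0.2],
    [0,0,-0.0048,0,0,-0.3],
    [0,0,-0.0064,0,0,-0.4],
    [0,0,-0.008,0,0,-0.5]
  ]
}}

```text
clock: 16.3
tcp_pos: [0.4666, 0.0405, 0.1681]
orientation: [-0.677, -3.067, 0.001]
contact_force: [-1.1, -1.7, 4.0]
grip_width: 0.0346
gripper_force: 62.5
```

>>> {"api": "apply_moves", "payload": {
  "rows": [
    [0,0,-0.003,0,0,0],
    [0,0,-0.003,0,0,0]
  ]
}}

```text
clock: 16.55
tcp_pos: [0.4665, 0.0406, 0.1686]
orientation: [-0.69, -3.065, 0.001]
contact_force: [-2.0, -0.9, 0.9]
grip_width: 0.0344
gripper_force: 62.0
```

```bash
python3 -c "
from h import *
st();goto((.4666,.0415,.149))"
```

```text
{'clock': 16.55, 'joints': [-0.2678, 0.2166, 0.0539, 2.1013, -0.0152, 0.8247, 0.9234], 'tcp_pos': [0.4665, 0.0406, 0.1686], 'contact_force': [-1.9591, -0.8671, 0.8608], 'moment': [-0.4547, 0.2099, 0.093], 'grip_width': 0.0344, 'gripper_force': 62.044}
shift [0.0011 0.0035 0.0783] turn [-0.0005 -0.0002 -0.    ] yaw now 64.64
```

>>> {"api": "apply_moves", "payload": {
  "rows": [
    [0,0,-0.003,0,0,0],
    [0,0,-0.003,0,0,0]
  ]
}}

```text
clock: 16.8
tcp_pos: [0.4664, 0.0407, 0.1689]
orientation: [-0.686, -3.065, 0.001]
contact_force: [1.3, -2.9, -7.2]
grip_width: 0.0348
gripper_force: 61.2
```

Still holds, at about 419°. Continuing.

>>> {"api": "apply_moves", "payload": {
  "rows": [
    [0,0,0.002,0,0,-0.1],
    [0,0,0.0005,0,0,-0.2],
    [0,0,-0.001,0,0,-0.3],
    [0,0,-0.0025,0,0,-0.4],
    [0,0,-0.004,0,0,-0.5]
  ]
}}

```text
clock: 17.42
tcp_pos: [0.4667, 0.0404, 0.1707]
orientation: [0.546, -3.093, 0.001]
contact_force: [-1.5, -3.9, 3.3]
grip_width: 0.0349
gripper_force: 62.4
```

>>> {"api": "apply_moves", "payload": {
  "rows": [
    [0,0,-0.003,0,0,0],
    [0,0,-0.003,0,0,0]
  ]
}}

```text
clock: 17.68
tcp_pos: [0.4663, 0.0407, 0.1711]
orientation: [0.535, -3.095, 0.001]
contact_force: [-2.0, -3.9, -0.6]
grip_width: 0.0347
gripper_force: 61.8
```

```bash
python3 -c "
from h import *
st();goto((.4666,.0415,.149))"
```

```text
{'clock': 17.675, 'joints': [-0.1639, 0.2162, -0.0644, 2.0924, 0.0192, 0.8346, 1.6736], 'tcp_pos': [0.4663, 0.0407, 0.1711], 'contact_force': [-1.9737, -3.9392, -0.5601], 'moment': [-1.0925, 0.4408, 0.1322], 'grip_width': 0.0347, 'gripper_force': 61.8428}
shift [-0.0022  0.0028  0.0885] turn [-0.0002 -0.0007 -0.    ] yaw now 109.62
```

>>> {"api": "apply_moves", "payload": {
  "rows": [
    [0,0,-0.003,0,0,0],
    [0,0,-0.003,0,0,0]
  ]
}}

```text
clock: 17.92
tcp_pos: [0.4663, 0.0407, 0.1716]
orientation: [0.539, -3.094, 0.001]
contact_force: [-1.2, -4.9, -5.1]
grip_width: 0.0346
gripper_force: 61.3
```

>>> {"api": "apply_moves", "payload": {
  "rows": [
    [0,0,0.002,0,0,-0.1],
    [0,0,0.0005,0,0,-0.2],
    [0,0,-0.001,0,0,-0.3],
    [0,0,-0.0025,0,0,-0.4],
    [0,0,-0.004,0,0,-0.5]
  ]
}}

```text
clock: 18.55
tcp_pos: [0.4676, 0.04, 0.1738]
orientation: [-1.686, 2.65, -0.002]
contact_force: [-0.1, -7.8, 2.2]
grip_width: 0.0348
gripper_force: 62.4
```

>>> {"api": "apply_moves", "payload": {
  "rows": [
    [0,0,-0.003,0,0,0],
    [0,0,-0.003,0,0,0]
  ]
}}

```text
clock: 18.8
tcp_pos: [0.4671, 0.0409, 0.1743]
orientation: [-1.68, 2.654, -0.001]
contact_force: [-3.1, -5.7, 3.6]
grip_width: 0.0347
gripper_force: 62.5
```

>>> {"api": "apply_moves", "payload": {
  "rows": [
    [0,0,-0.003,0,0,0],
    [0,0,-0.003,0,0,0]
  ]
}}

```text
clock: 19.05
tcp_pos: [0.4671, 0.0411, 0.175]
orientation: [-1.682, 2.653, -0.001]
contact_force: [-2.2, -4.8, 3.6]
grip_width: 0.0347
gripper_force: 62.4
```

```bash
python3 -c "
from h import *
st();goto((.4666,.0415,.149))"
```

```text
{'clock': 19.05, 'joints': [-0.0607, 0.2172, -0.1815, 2.0815, 0.0522, 0.8463, 2.4281], 'tcp_pos': [0.4671, 0.0411, 0.175], 'contact_force': [-2.193, -4.7955, 3.5706], 'moment': [-1.2989, 0.4706, 0.0114], 'grip_width': 0.0347, 'gripper_force': 62.3964}
shift [-0.0007  0.0026  0.1039] turn [-0.0004  0.0002  0.    ] yaw now 154.74
```

The lift is now free (steady +3.6 N spring push), so the thread has let go. Keeping hold and drawing straight out.

>>> {"api": "apply_moves", "payload": {
  "rows": [
    [0.001,0,-0.008,0,0,0],
    [0.001,0,-0.016,0,0,0],
    [0.001,0,-0.024,0,0,0],
    [0.001,0,-0.032,0,0,0],
    [0.001,0,-0.04,0,0,0]
  ]
}}

```text
clock: 19.68
tcp_pos: [0.4667, 0.0411, 0.1847]
orientation: [-1.684, 2.652, 0.0]
contact_force: [0.0, 0.4, -1.8]
grip_width: 0.0343
gripper_force: 62.0
```

>>> {"api": "apply_moves", "payload": {
  "rows": [
    [0,0,-0.02,0,0,0],
    [0,0,-0.05,0,0,0],
    [0,0,-0.09,0,0,0],
    [0,0,-0.14,0,0,0],
    [0,0,-0.2,0,0,0]
  ]
}}

```text
clock: 20.3
tcp_pos: [0.4667, 0.0409, 0.2356]
orientation: [-1.683, 2.652, -0.0]
contact_force: [0.6, 0.3, -1.2]
grip_width: 0.0347
gripper_force: 62.0
```

>>> {"api": "apply_moves", "payload": {
  "rows": [
    [0,0,-0.05,0,0,0],
    [0,0,-0.08,0,0,0],
    [0,0,-0.08,0,0,0]
  ]
}}

```text
clock: 20.68
tcp_pos: [0.467, 0.0409, 0.2551]
orientation: [-1.683, 2.652, -0.001]
contact_force: [-0.5, -0.5, -1.8]
grip_width: 0.0348
gripper_force: 62.0
```

```bash
python3 - <<'E'
from h import *
st()
p=r.grab_frame("scene");save(p,"s2.png",(230,90,510,300),2.8)
for d in r.landmark_of(p,"bin")[:2]: print(d["conf"],atz(p,d["point"],0))
t=r.grab_frame("top")
for P,n in((t,"top"),(p,"scene")):
    m=cv2.inRange(P["pixels"],(0,20,80),(70,120,255))
    c=proj(P,(.44,.305,.03));n_,l,s,_=cv2.connectedComponentsWithStats(m)
    i=l[int(c[1]),int(c[0])];print(n,i,s[i])
    h=cv2.convexHull(np.argwhere(l==i)[:,::-1].astype(np.int32));e=cv2.approxPolyDP(h,6,True)[:,0]
    for v in e: print(v,np.round(atz(P,v,.065),3))
goto((.443,.305,.262))
E
```

```text
{'clock': 20.675, 'joints': [-0.0522, 0.1189, -0.1823, 1.9922, 0.0252, 1.0314, 2.4556], 'tcp_pos': [0.467, 0.0409, 0.2551], 'contact_force': [-0.4823, -0.492, -1.7845], 'moment': [-0.0469, -0.0327, -0.026], 'grip_width': 0.0348, 'gripper_force': 62.0293}
0.61 [0.45150792 0.29932516 0.        ]
0.52 [0.36350162 0.06642191 0.        ]
top 3 [ 177  193   73   95 5876]
[248 193] [0.56  0.224 0.065]
[248 286] [0.337 0.214 0.065]
[177 287] [0.33  0.384 0.065]
[180 196] [0.55  0.392 0.065]
scene 36 [ 384  133   88   75 3313]
[471 194] [0.553 0.392 0.065]
[409 207] [0.56  0.222 0.065]
[384 144] [0.34  0.215 0.065]
[440 133] [0.331 0.383 0.065]
shift [-0.9167  0.5344 -0.0318] turn [ 0.0005 -0.0003  0.    ] yaw now 154.8
```

View pics/s2.png

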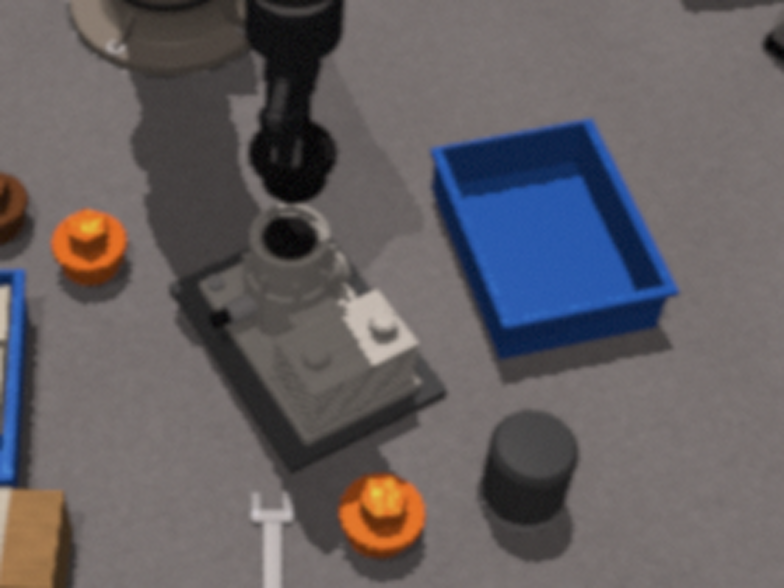

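The scene crop shows the cap in the gripper above the open neck (crop 290,235), with the blue bin (crop 550,240) undisturbed. Carrying it to the bin centre (0.445, 0.304).

>>> {"api": "apply_moves", "payload": {
  "rows": [
    [-0.12,0.07,-0.005,0,0,0],
    [-0.33,0.19,-0.01,0,0,0],
    [-0.54,0.32,-0.01,0,0,0],
    [-0.75,0.44,-0.01,0,0,0],
    [-0.91,0.53,-0.01,0,0,0]
  ]
}}

```text
clock: 21.45
tcp_pos: [0.4426, 0.3058, 0.2566]
orientation: [1.686, -2.65, -0.001]
contact_force: [0.3, -0.4, -0.8]
grip_width: 0.0349
gripper_force: 62.0
```

>>> {"api": "apply_moves", "payload": {
  "rows": [
    [0,0,0,0,0,0],
    [0,0,0.1,0,0,0],
    [0,0,0.25,0,0,0],
    [0,0,0.4,0,0,0],
    [0,0,0.5,0,0,0]
  ]
}}

```text
clock: 22.08
tcp_pos: [0.4432, 0.301, 0.1298]
orientation: [1.68, -2.651, 0.001]
contact_force: [0.3, 1.2, -0.5]
grip_width: 0.0348
gripper_force: 62.0
```

>>> {"api": "apply_moves", "payload": {
  "rows": [
    [0,0,0.06,0,0,0],
    [0,0,0.12,0,0,0],
    [0,0,0.18,0,0,0],
    [0,0,0.22,0,0,0],
    [0,0,0.22,0,0,0]
  ]
}}

```text
clock: 22.7
tcp_pos: [0.4433, 0.3029, 0.0764]
orientation: [1.683, -2.651, 0.0]
contact_force: [0.3, -0.6, -0.9]
grip_width: 0.0349
gripper_force: 62.0
```

```bash
python3 -c "
from h import *
st();goto((.445,.304,.049))"
```

```text
{'clock': 22.7, 'joints': [-0.4602, 0.4775, -0.3191, 1.9939, 0.2242, 0.7048, 1.7841], 'tcp_pos': [0.4433, 0.3029, 0.0764], 'contact_force': [0.322, -0.6121, -0.9253], 'moment': [-0.0485, 0.0407, 0.0267], 'grip_width': 0.0349, 'gripper_force': 61.9812}
shift [-0.0071 -0.0043  0.1097] turn [ 0.0004 -0.0007  0.    ] yaw now 154.81
```

Down to about 3 mm above the expected contact, then by feel.

>>> {"api": "apply_moves", "payload": {
  "rows": [
    [0,0,0.03,0,0,0],
    [0,0,0.06,0,0,0],
    [0,0,0.085,0,0,0],
    [0,0,0.1,0,0,0],
    [0,0,0.1,0,0,0]
  ]
}}

```text
clock: 23.32
tcp_pos: [0.4434, 0.303, 0.0517]
orientation: [1.683, -2.652, 0.0]
contact_force: [-0.2, -0.3, -0.7]
grip_width: 0.0346
gripper_force: 62.0
```

>>> {"api": "apply_moves", "payload": {
  "rows": [
    [0,0,0.004,0,0,0],
    [0,0,0.008,0,0,0],
    [0,0,0.008,0,0,0]
  ]
}}

```text
clock: 23.7
tcp_pos: [0.4436, 0.3032, 0.0501]
orientation: [-1.683, 2.652, 0.0]
contact_force: [-0.5, 0.7, -0.4]
grip_width: 0.0348
gripper_force: 62.0
```

>>> {"api": "apply_moves", "payload": {
  "rows": [
    [0,0,0.003,0,0,0],
    [0,0,0.005,0,0,0],
    [0,0,0.005,0,0,0]
  ]
}}

```text
clock: 24.08
tcp_pos: [0.4436, 0.3031, 0.0487]
orientation: [1.683, -2.652, -0.0]
contact_force: [0.9, 0.5, -0.8]
grip_width: 0.0345
gripper_force: 62.0
```

>>> {"api": "apply_moves", "payload": {
  "rows": [
    [0,0,0.002,0,0,0],
    [0,0,0.004,0,0,0],
    [0,0,0.004,0,0,0]
  ]
}}

```text
clock: 24.45
tcp_pos: [0.4437, 0.3032, 0.0482]
orientation: [-1.683, 2.652, -0.0]
contact_force: [-1.7, -2.0, 6.0]
grip_width: 0.0346
gripper_force: 62.7
```

Contact is where expected (TCP 0.048, +6 N). Releasing and rising.

>>> {"api": "apply_moves", "payload": {
  "rows": [
    [0,0,-0.001,0,0,0],
    [0,0,-0.001,0,0,0],
    [0,0,-0.001,0,0,0],
    [0,0,-0.001,0,0,0]
  ],
  "claw": 0.7
}}

```text
clock: 24.95
tcp_pos: [0.4436, 0.3031, 0.048]
orientation: [1.683, -2.652, -0.0]
contact_force: [-0.7, -0.2, 0.2]
grip_width: 0.0598
gripper_force: 0.0
```

>>> {"api": "apply_moves", "payload": {
  "rows": [
    [0,0,-0.03,0,0,0],
    [0,0,-0.1,0,0,0],
    [0,0,-0.25,0,0,0],
    [0,0,-0.4,0,0,0],
    [0,0,-0.55,0,0,0]
  ]
}}

```text
clock: 25.58
tcp_pos: [0.4436, 0.3032, 0.1882]
orientation: [-1.683, 2.651, 0.0]
contact_force: [0.7, -0.7, 0.6]
grip_width: 0.0597
gripper_force: 0.0
```

>>> {"api": "apply_moves", "payload": {
  "rows": [
    [0,0,-0.12,0,0,0],
    [0,0,-0.12,0,0,0],
    [0,0,-0.12,0,0,0]
  ]
}}

```text
clock: 25.95
tcp_pos: [0.4434, 0.3029, 0.2158]
orientation: [-1.683, 2.652, -0.0]
contact_force: [0.0, -0.4, 0.0]
grip_width: 0.0597
gripper_force: 0.0
```

```bash
python3 - <<'E'
from h import *
st();p=r.grab_frame("scene");q=r.grab_frame("wrist")
a=cv2.resize(p["pixels"][90:300,230:510],(400,300));b=cv2.resize(q["pixels"],(400,250))
b=np.vstack([b,np.zeros((50,400,3),np.uint8)])
cv2.imwrite("pics/f.png",np.hstack([a,b])[:,:,::-1])
for d in r.landmark_of(q,"hex_top")[:2]: print(round(d["conf"],2),np.round(atz(q,d["point"],.068),3))
E
```

```text
{'clock': 25.95, 'joints': [-0.41, 0.2923, -0.3666, 1.8827, 0.1242, 0.9884, 1.871], 'tcp_pos': [0.4434, 0.3029, 0.2158], 'contact_force': [0.0077, -0.4303, 0.034], 'moment': [-0.063, -0.07, -0.0245], 'grip_width': 0.0597, 'gripper_force': 0.0}
0.62 [0.442 0.303 0.068]
```

View pics/f.png

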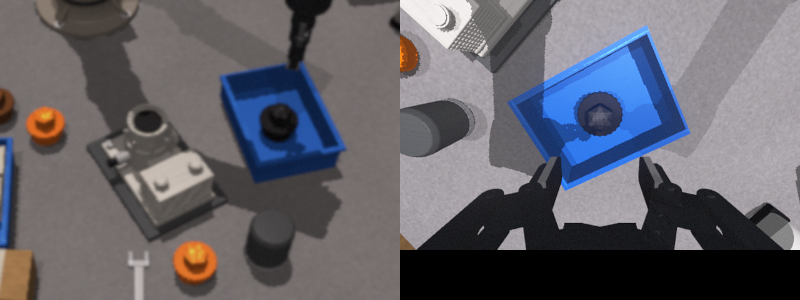

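The cap stands upright in the middle of the bin (left panel 278,120; right panel 600,115), the gripper is clear, and everything else is in place.

```bash
python3 -c "
from bench import r
print(r.hand_in())"
```

```text
the job is handed in; nothing more can be done
None
```

The cap is unscrewed, drawn straight out once the thread let go, and standing upright on the floor of the empty blue bin; the job is handed in at about 26 s on the robot's clock, and I saw nothing else moved.

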